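# Click a socket onto the torque sensor

## Task

Fit the orange-banded socket onto the upright square drive of the torque sensor: set it over the drive, turn it under light pressure until it drops over the square, then press it straight down until the spring ball clicks into the groove inside it and it sits fully home on the shoulder. Never press down on the sensor with more than 30 N, it is delicate. Leave the socket standing there, let go of it, and leave everything else where it is.

Things in the scene. Friction and masses are not known exactly. Their poses are not given: they have to be found in the camera images.
- socket_center (a point): The socket to fit: steel, round, 37 mm across, 56 mm high, about 0.32 kg, with an orange band round its upper part and top rim. It stands upright on the green mat, square hole downwards, hex opening up. This point is its centre, 28 mm above its lower rim; z points up along its axis, x and y are square to the sides of the square hole.
- socket_rim (a point): Centre of the socket's lower rim, at the mouth of its square hole (19.9 mm wide, 27 mm deep, its lowest 3 mm flared to 23.9 mm). A groove, which takes the spring ball, runs round all four sides of the hole from 6.3 to 15.7 mm above this rim. Axes as above.
- sensor: The torque sensor: a fixed aluminium cylinder, 74 mm across with a blue stripe, on a 100 mm square steel foot, with a cable stub on its own -x side. Origin under the middle of its foot, z up. On top stand a round shoulder and the square drive.
- drive_shoulder (a point): On the drive's axis, 72 mm above the table, on the upper face of the round steel shoulder (40 mm across) where the fitted socket's lower rim comes to rest. z up; x and y are the foot's, not the square's.
- drive_top (a point): Middle of the top of the upright steel square drive: 18.6 mm square, 24 mm tall, its last 5 mm tapering to 12.6 mm square. x and y are the foot's: the angle of the square is NOT measured and may be anything (it turns only stiffly, 0.5 N m). Within about 4 degrees of it (every 90 degrees) the socket drops over; else its rim stops on the taper, 16 to 21 mm above the shoulder.
- ball (a joint): Brass spring ball, 10 mm across, standing 3 mm out of one side of the drive, centred 11 mm above the shoulder. 0 = out, 0.0035 m = pushed in. The socket's rim meets it about 14 mm above the shoulder; pushing past takes 5 to 18 N (if it binds, ease it round a little). It springs out with a click, and resistance falls, as the groove reaches it in the last 5 mm before the shoulder.
- head (a joint): How far the sensor's head (shoulder and drive together) has been pressed down against its spring. It starts to give at 8 N and then goes down 1 mm for every 8 N more, springing back when let go. 0 = unloaded; 0.00275 m = 30 N, the most it may bear.
- tall_socket_center (a point): Another socket, black, 37 mm across and 78 mm high, standing on the mat: not to be used. Its centre, 39 mm up.
- plain_socket_center (a point): Another socket, plain steel without a band, 37 mm across and 50 mm high, standing on the mat: not to be used. Its centre, 25 mm up.
- tape_measure: Black and yellow tape measure, 75 x 42 x 66 mm, standing on the table; origin under its centre.
- pliers: Red-handled pliers lying on the table, 200 mm long, 20 mm high; origin near the middle, on the table.
- tape_roll: Roll of red tape lying flat, 70 mm across, 18 mm high; origin under its centre.
- mat: Thin green mat, 120 x 340 x 3 mm, fixed to the table, on which the three sockets stand about 100 mm apart along its long (y) axis; origin under its centre.
There are look-alikes about, which are no part of the job. What is shaped like the part that bears socket_center but yellow is not meant.

How it is judged:
By the outcome, as a careful person would: the job done as asked, in the order asked, and still so for the second after the job is handed in, with the robot touching nothing.
It also fails if it takes over 64 s, if anything falls off the work surface, if the arm or the gripper's body presses on something with over 40 N, if the wrist force passes 120 N, or if a joint passes its speed limit or range.

## Robot

A 6-joint arm with a two-finger parallel gripper is mounted at the origin on the work surface. World frame = base frame: x ahead of the robot, y to its left, z up, the work surface at z = 0. Lengths are in m, angles in rad, forces in N, time in s.
With the tool pointing down it reaches from about 0.35 to 0.975 m from the base axis. Payload 4.9 kg.
Tool frame: the origin (TCP) lies on the centre line of the jaws, within the pads' length; the fingertips stand ctrl.nose_length ahead of it and the grasp point (between the pads) lies 2 mm behind it (ctrl.nose_length is the distance from the TCP to the fingertips, in m); z points along the fingers, y is the direction in which the jaws open and shut (so a half turn about z gives the same grasp; the last joint's range is limited). The gripper opens to 85 mm and grips with 20 to 120 N. Pads are 22 mm wide; open, the fingers measure 114 mm over their backs; the gripper's body (76 mm by 85 mm) begins 54 mm behind the grasp point. The pads swing forward as they close: fully open they stand 13 mm farther back than shut.
Start: joints at [-1.223, 0.053, 1.613, -0, 1.476, -0.119], TCP at [0.281, -0.558, 0.248] pointing down, gripper open.
Joint ranges: [-3.01, 3.01], [-1.01, 2.22], [0.06, 2.58], [-1.02, 4.17], [0.09, 2.62], [-3.14, 3.14]. Speed limits (rad/s): [2.57, 2.57, 3.14, 3.14, 3.14, 3.14].

## Interface

Orientations are given as a rotation vector (axis times angle).
In Python, from station import sensors, get_image, order, ctrl gives the robot as it stands.
- The arm moves only by the tool move_arm, never from a script. Its argument "increments" is a list of rows, each a list of 5 numbers: the shift along the tool's x, y, z in cm, then the turn about the tool's z in degrees, then the finger opening in cm, from 0 to 8.54. In form: [[dx, dy, dz, twist, gripper], ...]. A call has 1 to 5 rows; each row is the pose to reach, as a shift and turn from the pose commanded when the call began, along the tool's axes at that moment; what a row does not reach only later rows make up. A row lasts 1/8 s, in which the tool goes at most 62.5 mm and 10.7 degrees, less where a joint would pass 70% of its speed; a pose out of reach is approached as far as the arm can. A call with a gripper value outside its range is refused whole. The fingers move at their own pace and stop on an object; "newtons" is the grip in N (left out, the last holds). Time passes only in rows, so rows that repeat a pose let the fingers close. It gives the time, the measured TCP pose, the force and the opening at its end, in the units of the state.
- sensors.get_obs(): the state, without advancing time (a new reading comes with each control period).
- get_image(name): name is "side" or "top" or "wrist"; returns a dict with "image" (420x560x3 uint8, red, green, blue), "K" (3x3 intrinsics, pixels), "R" (3x3) and "t" (3): a world point X has camera coordinates R X + t. Camera axes: x right, y down, z forward; pixel columns grow to the right and rows downward; lengths in m; the calibration is good to about 2 mm. The wrist camera is an equidistant fisheye: a pixel r from the principal point sees the ray r / f radians off the axis. A picture is of the moment at which its call begins. There is no depth.
- order.finish_job(): hands the job in, once; it reports no verdict.
The state is a dict: "t": time; "q": joint angles; "dq": joint speeds; "effort": joint torques, N m; "tool_pos": TCP position; "tool_rot": TCP orientation; "contact_force": force on the tool from outside, world axes, zero at the start; "wrist_torque": the same for the moment, N m; "opening": finger opening in m.
Only numpy, scipy, OpenCV 4.12 (cv2) and the standard library are available. Lean on these libraries where they do the work, as an engineer would, in place of code of your own. Each camera call takes 0.05 s, during which the arm holds its last target.

## Working session

There is one attempt and no reset: what is moved stays moved. The work goes in short steps, Python scripts to look and compute and a tool call to move; the robot and the scene stay as the last step left them, time stands still between calls to the robot, and variables do not carry over. Pictures are saved under pics/ and viewed, and the job is handed in when it is done.

Besides the shell and the picture viewer there is one more tool, called after "Call:" by a JSON object that holds its "name" and its "arguments", one argument or row to a line. move_arm: Moves the arm, as the interface text tells. Its arguments: {"type":"object","properties":{"increments":{"type":"array"},"newtons":{"type":"number"}},"required":["increments"]}

```bash
ls; mkdir -p pics; python3 - <<'E'
from station import sensors,get_image,order,ctrl
import cv2
print(sensors.get_obs()); print(ctrl.nose_length)
for n in ("side","top","wrist"):
    d=get_image(n); cv2.imwrite(f"pics/{n}0.png",d["image"][:,:,::-1]); print(n,d["K"],d["R"],d["t"])
E
```

```text
pics
{'t': 0.0, 'q': array([-1.22302644e+00,  5.33703273e-02,  1.61431964e+00, -2.66261945e-05,
        1.47599953e+00, -1.18993778e-01]), 'dq': array([ 0.00167568, -0.00029013,  0.00021215, -0.00166688, -0.00206406,
        0.00109498]), 'effort': array([ 1.33271584e-03, -3.93684661e+01, -3.70177174e+01, -6.77214803e-05,
        7.02037913e-03,  8.62722629e-06]), 'tool_pos': array([ 0.28104088, -0.55757691,  0.24703932]), 'tool_rot': array([-3.05439893e+00, -7.26075775e-01,  4.17023805e-04]), 'contact_force': array([-0.09859443,  0.07264021,  0.21125962]), 'wrist_torque': array([-0.02839211, -0.04149824, -0.00702711]), 'opening': 0.08574020163817435}
0.017
side [[465.41648797   0.         280.76629094]
 [  0.         465.41648797 201.13560187]
 [  0.           0.           1.        ]] [[-0.8602072  -0.50993664  0.0028646 ]
 [-0.35330959  0.59192501 -0.72442882]
 [ 0.36771717 -0.62417098 -0.68934366]] [0.4816449  0.22819605 1.21298321]
top [[422.43744523   0.         285.24566242]
 [  0.         422.43744523 207.63500049]
 [  0.           0.           1.        ]] [[-0.02559792 -0.99956864 -0.01439751]
 [-0.99454086  0.02692128 -0.10081533]
 [ 0.10115944  0.01173825 -0.99480098]] [0.04561035 0.55281492 1.03616536]
wrist [[325.1922621    0.         280.98027361]
 [  0.         325.1922621  207.50156908]
 [  0.           0.           1.        ]] [[ 0.44977414 -0.89313988 -0.0020914 ]
 [-0.85586332 -0.43166921  0.28488536]
 [-0.25534527 -0.12634412 -0.95855931]] [-0.62422136 -0.03629201  0.37958692]
```

View pics/top0.png

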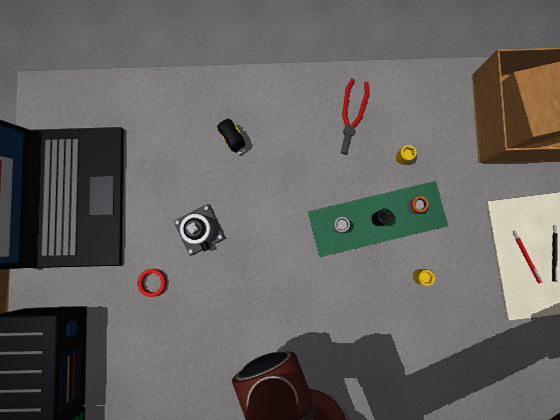

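View pics/side0.png

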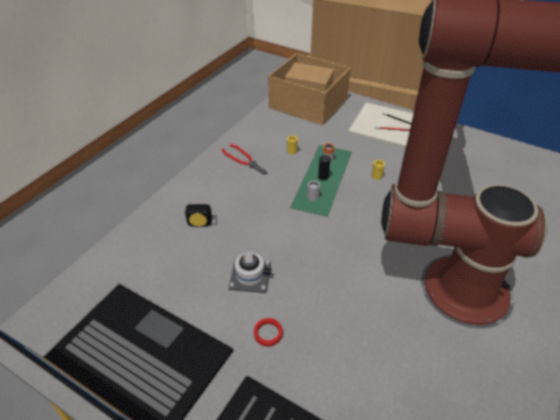

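View pics/wrist0.png

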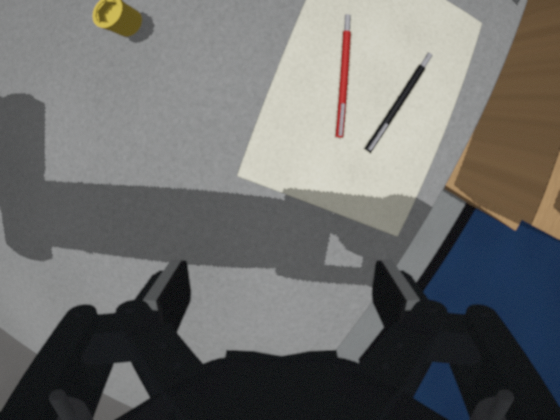

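The top view shows the banded socket at about (420,204), the tall black one at (383,217), the plain one at (342,225) and the sensor drive at about (193,229). Next I'll enlarge crops of the socket and the drive.

```bash
python3 - <<'E'
import cv2,numpy as np
t=cv2.imread("pics/top0.png");s=cv2.imread("pics/side0.png")
def c(im,u,v,w,h,k):return cv2.resize(im[v:v+h,u:u+w],None,fx=k,fy=k,interpolation=cv2.INTER_CUBIC)
a=c(t,395,180,50,50,8);b=c(t,168,198,65,65,400/65)
d=c(s,300,135,50,50,8)
e=c(s,220,240,60,60,400/60)
cv2.imwrite("pics/crops.png",np.hstack([a,cv2.resize(b,(400,400))])); cv2.imwrite("pics/crops2.png",np.hstack([d,cv2.resize(e,(400,400))]))
E
```

```text
(no output)
```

View pics/crops.png

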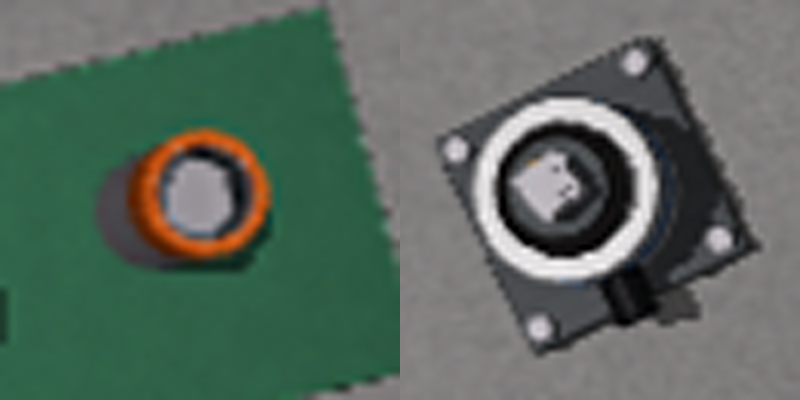

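View pics/crops2.png

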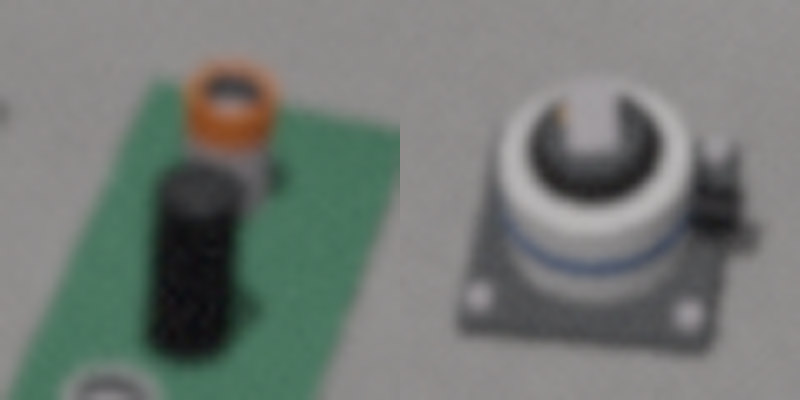

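```bash
cat > h.py <<'E'
import numpy as np,cv2
from station import sensors,get_image
from scipy.spatial.transform import Rotation as Ro
def ray(d,u,v,fish=False):
    K=d["K"];x=(u-K[0,2])/K[0,0];y=(v-K[1,2])/K[1,1]
    if fish:
        th=np.hypot(x,y);c=np.array([x/th*np.sin(th),y/th*np.sin(th),np.cos(th)]) if th>1e-9 else np.array([0,0,1.])
    else: c=np.array([x,y,1.])
    return -d["R"].T@d["t"], d["R"].T@c
def atz(d,u,v,z,fish=False):
    o,r=ray(d,u,v,fish);return o+r*(z-o[2])/r[2]
def proj(d,X,fish=False):
    c=d["R"]@np.asarray(X)+d["t"];K=d["K"]
    if fish:
        r=np.hypot(c[0],c[1]);th=np.arctan2(r,c[2]);x,y=c[:2]/r*th
    else: x,y=c[:2]/c[2]
    return np.array([K[0,0]*x+K[0,2],K[1,1]*y+K[1,2]])
def rel(target,yaw=None):
    "shift in tool axes (cm) from measured pose"
    o=sensors.get_obs();R=Ro.from_rotvec(o["tool_rot"]).as_matrix()
    print("tool",o["tool_pos"].round(4),"t",round(o["t"],2),"x-axis yaw",np.degrees(np.arctan2(R[1,0],R[0,0])).round(2),"zaxis",R[:,2].round(3))
    return 100*R.T@(np.asarray(target)-o["tool_pos"])
E
python3 - <<'E'
from h import *
d=get_image("top");s=get_image("side")
print("sock",atz(d,420.4-.5,204.25-.5,.059), "side",atz(s,300+232/8-.5,135+85/8-.5,.059))
print("drive",atz(d,190.25,227.2,.096),"foot",atz(d,199.6,229,.01),"ring",[atz(d,194.6,228.4,z) for z in(.055,.065)])
print("side drive", atz(s,220+190*.15-.5,240+90*.15-.5,.096))
for n,p in dict(tall=(383,217,.081),plain=(342,225,.053),y1=(407,153,.05),y2=(427,277,.05)).items(): print(n,atz(d,*p))
E
```

```text
sock [ 0.55133186 -0.29771909  0.059     ] side [ 0.55240888 -0.30148686  0.059     ]
drive [0.5066913  0.25509971 0.096     ] foot [0.50670446 0.25165236 0.01      ] ring [array([0.5059695 , 0.25419708, 0.055     ]), array([0.50538991, 0.251914  , 0.065     ])]
side drive [0.50537492 0.25459231 0.096     ]
tall [ 0.51975895 -0.20169464  0.081     ]
plain [ 0.50487509 -0.10694055  0.053     ]
y1 [ 0.68011751 -0.27584056  0.05      ]
y2 [ 0.37395049 -0.30730561  0.05      ]
```

```bash
python3 - <<'E'
from h import *
d=get_image("wrist"); c=-d["R"].T@d["t"]
o=sensors.get_obs();R=Ro.from_rotvec(o["tool_rot"]).as_matrix()
print("cam in tool",R.T@(c-o["tool_pos"]),"axis",R.T@d["R"][2])
print(rel([.552,-.2985,.2]))
print(rel([.506,.2545,.2]))
E
```

```text
cam in tool [ 0.07313335  0.00027967 -0.12552756] axis [-2.85077507e-01 -5.48979576e-04  9.58504311e-01]
tool [ 0.2812 -0.5579  0.2479] t 0.3 x-axis yaw 26.74 zaxis [-0.     0.001 -1.   ]
[ 35.85689806 -10.97792078   4.79896555]
tool [ 0.2812 -0.5579  0.2479] t 0.3 x-axis yaw 26.74 zaxis [-0.     0.001 -1.   ]
[ 56.63501587 -62.43196112   4.83836718]
```

Call:
{"name": "move_arm", "arguments": {
  "increments": [
    [6,-2,1,10,8.5],
    [12,-4,2,20,8.5],
    [18,-6,3,30,8.5],
    [24,-8,4,40,8.5],
    [30,-9.5,4.8,50,8.5]
  ]
}}

```text
t: 0.92
tool_pos: [0.5007, -0.3427, 0.2013]
tool_rot: [3.076, -0.636, 0.0]
contact_force: [0.7, -0.5, -0.2]
opening: 0.0849
```

```bash
python3 - <<'E'
from h import *
print(rel([.552,-.2985,.2]),sensors.get_obs()["q"])
E
```

```text
tool [ 0.5007 -0.3427  0.2013] t 0.93 x-axis yaw -23.35 zaxis [ 0. -0. -1.]
[ 2.95624142 -6.08576175  0.12527783] [-7.22675321e-01  4.26046054e-02  1.70290112e+00 -8.14637685e-05
  1.39584170e+00  1.25562839e+00]
```

Call:
{"name": "move_arm", "arguments": {
  "increments": [
    [3,-6.1,0,0,8.5],
    [3,-6.1,0,0,8.5],
    [3,-6.1,0,0,8.5]
  ]
}}

```text
t: 1.3
tool_pos: [0.5511, -0.2998, 0.2014]
tool_rot: [3.078, -0.625, -0.001]
contact_force: [-0.2, -0.8, -0.3]
opening: 0.0846
```

```bash
python3 - <<'E'
from h import *
d=get_image("wrist");im=d["image"][:,:,::-1].copy();cv2.imwrite("pics/w1.png",im)
print(rel([.552,-.2985,.2]),proj(d,[.552,-.2985,.059],True))
u,v=proj(d,[.552,-.2985,.059],True).astype(int)
cv2.imwrite("pics/w1c.png",cv2.resize(im[v-40:v+40,u-50:u+50],None,fx=7,fy=7,interpolation=cv2.INTER_CUBIC));print(u,v)
E
```

```text
tool [ 0.5506 -0.3004  0.2014] t 1.35 x-axis yaw -23.04 zaxis [-0.001 -0.    -1.   ]
[ 0.05263209 -0.23197725  0.14053665] [279.50957935 199.68286471]
279 199
```

View pics/w1.png

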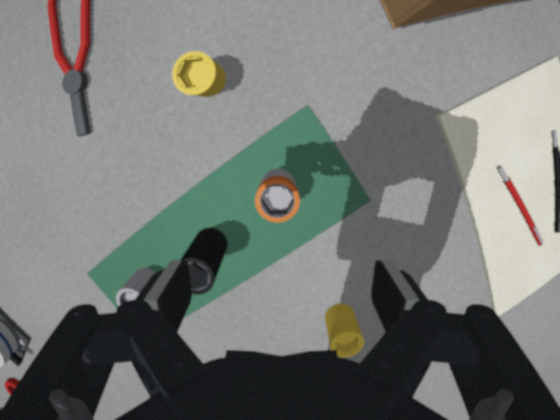

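View pics/w1c.png

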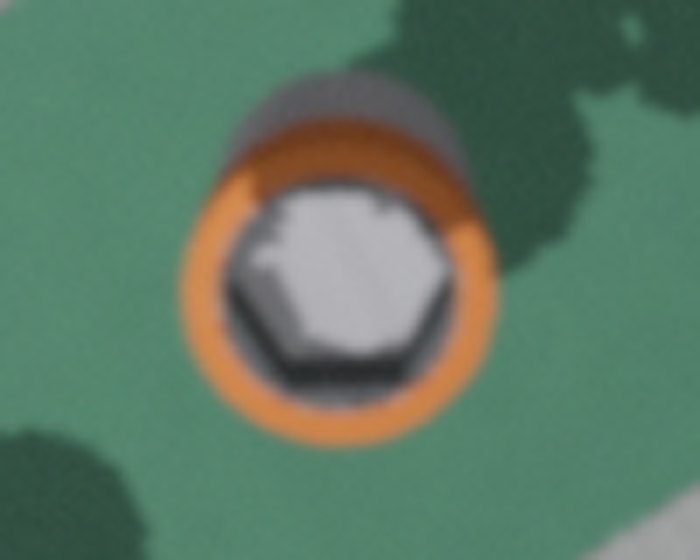

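```bash
python3 - <<'E'
from h import *
d=get_image("wrist")
p=atz(d,229+340/7-.5,159+283/7-.5,.059,True);print(p)
t=atz(get_image("top"),419.9,203.75,.059);print(t)
print(rel([p[0],p[1],.039]))
# hex edge direction
a=atz(d,229+290/7,159+375/7,.055,True);b=atz(d,229+405/7,159+375/7,.055,True);print(np.degrees(np.arctan2(*(b-a)[1::-1])))
E
```

```text
[ 0.55290326 -0.29752668  0.059     ]
[ 0.55133186 -0.29771909  0.059     ]
tool [ 0.5502 -0.3011  0.2015] t 1.45 x-axis yaw -23.12 zaxis [-0. -0. -1.]
[ 0.1126866  -0.4366077  16.25320231]
-113.05747633395285
```

Call:
{"name": "move_arm", "arguments": {
  "increments": [
    [0.05,-0.35,5,0,7],
    [0.05,-0.35,10,0,7],
    [0.05,-0.35,14,0,7],
    [0.05,-0.35,16.2,0,7],
    [0.05,-0.35,16.2,0,7]
  ],
  "newtons": 40
}}

```text
t: 2.08
tool_pos: [0.5515, -0.2969, 0.038]
tool_rot: [-3.077, 0.628, 0.005]
contact_force: [-0.2, 0.3, 0.6]
opening: 0.0698
```

```bash
python3 - <<'E'
from h import *
d=get_image("wrist");im=d["image"][:,:,::-1].copy();cv2.imwrite("pics/w2.png",im)
print(rel([.552,-.2978,.039]))
E
```

```text
tool [ 0.5529 -0.2976  0.04  ] t 2.12 x-axis yaw -23.07 zaxis [ 0. -0. -1.]
[-0.07299977  0.05490323  0.09590988]
```

View pics/w2.png

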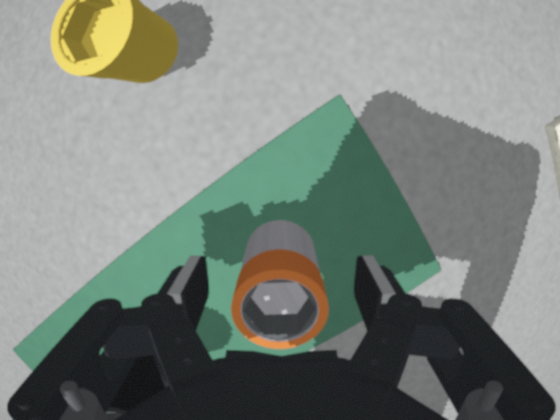

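The socket sits midway between the pads (rim centre about (280,303), pads at 205 and 358). I'll check the fore-aft centring, then close.

```bash
python3 - <<'E'
from h import *
d=get_image("wrist");print(atz(d,280.5,304,.059,True));print(rel(atz(d,280.5,304,.059,True)))
E
```

```text
[ 0.55523644 -0.29805553  0.059     ]
tool [ 0.5538 -0.298   0.0413] t 2.17 x-axis yaw -23.05 zaxis [ 0.002 -0.002 -1.   ]
[ 0.13858348 -0.05107172 -1.76949819]
```

Call:
{"name": "move_arm", "arguments": {
  "increments": [
    [0,0,0,0,5],
    [0,0,0,0,3.5],
    [0,0,0,0,3],
    [0,0,0,0,3],
    [0,0,0,0,3]
  ],
  "newtons": 50
}}

```text
t: 2.8
tool_pos: [0.5542, -0.2975, 0.0418]
tool_rot: [3.077, -0.626, 0.005]
contact_force: [-1.1, 1.3, 6.1]
opening: 0.0383
```

Call:
{"name": "move_arm", "arguments": {
  "increments": [
    [0,0,0,0,3],
    [0,0,-0.5,0,3],
    [0,0,-2,0,3],
    [0,0,-3,0,3],
    [0,0,-3,0,3]
  ],
  "newtons": 60
}}

```text
t: 3.42
tool_pos: [0.5537, -0.2974, 0.0711]
tool_rot: [3.077, -0.627, 0.004]
contact_force: [-0.3, 0.8, -4.3]
opening: 0.0377
```

```bash
python3 - <<'E'
from h import *
d=get_image("wrist");im=d["image"][:,:,::-1].copy();cv2.imwrite("pics/w3.png",im)
o=sensors.get_obs();print(o["contact_force"],o["opening"],rel([.506,.2545,.2]),o["q"])
E
```

```text
tool [ 0.5533 -0.2971  0.0702] t 3.48 x-axis yaw -23.02 zaxis [ 0.001 -0.001 -1.   ]
[-0.39380949  0.06201459 -4.33592312] 0.03833187741557882 [-25.90155548 -48.91708419 -13.02033358] [-6.11219367e-01  2.26568245e-01  1.73494649e+00  1.20492059e-05
  1.17883622e+00  1.36126359e+00]
```

View pics/w3.png

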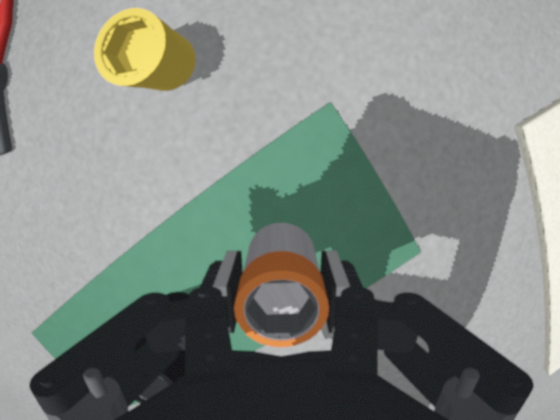

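Call:
{"name": "move_arm", "arguments": {
  "increments": [
    [0,0,-5,0,3],
    [-2,-3,-9,0,3],
    [-5,-7,-12.5,0,3],
    [-8,-11.5,-13,0,3],
    [-11.5,-16.5,-13,0,3]
  ]
}}

```text
t: 4.1
tool_pos: [0.5115, -0.0989, 0.2003]
tool_rot: [-3.078, 0.629, -0.003]
contact_force: [0.8, 1.1, -3.9]
opening: 0.0379
```

Call:
{"name": "move_arm", "arguments": {
  "increments": [
    [-3.5,-5,0,0,3],
    [-7,-10,0,0,3],
    [-10.5,-15,0,0,3],
    [-14,-20,0,0,3],
    [-17.5,-25,0,0,3]
  ]
}}

```text
t: 4.72
tool_pos: [0.4472, 0.2002, 0.1992]
tool_rot: [3.078, -0.627, 0.0]
contact_force: [1.2, -0.6, -3.7]
opening: 0.0377
```

```bash
python3 - <<'E'
from h import *
print(rel([.423,.289,.2]),sensors.get_obs()["q"])
E
```

```text
tool [0.4472 0.2002 0.1992] t 4.72 x-axis yaw -23.02 zaxis [ 0. -0. -1.]
[-5.70432148 -7.22589731 -0.08561581] [ 2.68913822e-01 -2.44033219e-01  1.97221568e+00 -1.24685370e-04
  1.41333711e+00  2.24152115e+00]
```

Call:
{"name": "move_arm", "arguments": {
  "increments": [
    [-3,-4,0,0,3],
    [-5.7,-7.2,0,0,3],
    [-5.7,-7.2,0,0,3]
  ]
}}

```text
t: 5.1
tool_pos: [0.4226, 0.289, 0.1988]
tool_rot: [3.079, -0.62, -0.002]
contact_force: [-0.0, -1.1, -3.8]
opening: 0.0376
```

```bash
python3 - <<'E'
from h import *
d=get_image("wrist");im=d["image"][:,:,::-1].copy();cv2.imwrite("pics/w4.png",im)
print(rel([.423,.289,.2]))
u,v=proj(d,[.506,.2535,.096],True).astype(int);print(u,v)
cv2.imwrite("pics/w4c.png",cv2.resize(im[v-40:v+40,u-50:u+50],None,fx=7,fy=7,interpolation=cv2.INTER_CUBIC))
E
```

```text
tool [0.4231 0.2876 0.1988] t 5.15 x-axis yaw -22.86 zaxis [-0.001 -0.001 -1.   ]
[-0.06571008 -0.11881068 -0.11618913]
281 88
```

View pics/w4.png

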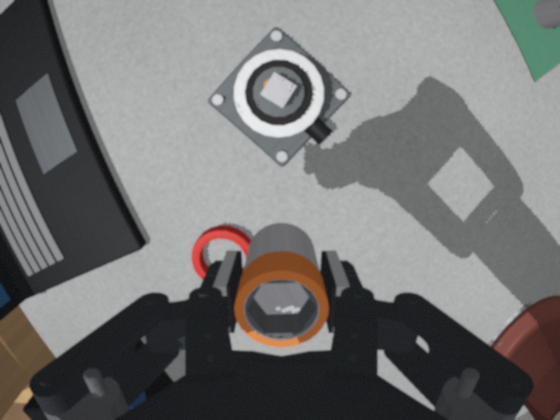

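View pics/w4c.png

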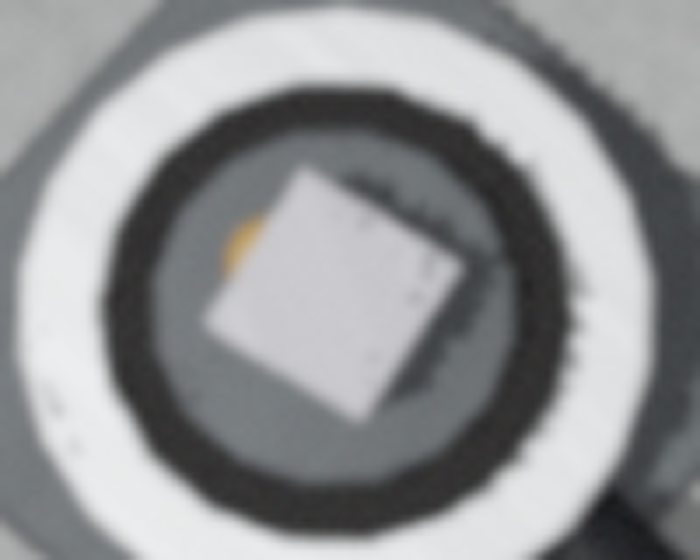

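```bash
python3 - <<'E'
from h import *
d=get_image("wrist");u0,v0=281-50,88-40
f=lambda x,y,z:atz(d,u0+x/7-.5,v0+y/7-.5,z,True)
C=[f(*p,.091) for p in((303,165),(465,268),(362,422),(205,323))]
for i in range(4):
    e=C[(i+1)%4]-C[i];print(C[i].round(4),np.linalg.norm(e).round(4),np.degrees(np.arctan2(e[1],e[0])).round(1))
print(np.mean(C,0),f(334,305,.072),f(335,310,.072))
print(rel([0,0,0]))
p=atz(d,281,305,sensors.get_obs()["tool_pos"][2]+.018,True);print("rim off",rel(p))
R=Ro.from_rotvec(sensors.get_obs()["tool_rot"]).as_matrix()
cv2.imwrite("pics/w4h.png",cv2.resize(d["image"][245:355,225:335,::-1],None,fx=6,fy=6,interpolation=cv2.INTER_CUBIC)[:600])
E
```

```text
[0.5207 0.2521 0.091 ] 0.0195 -146.0
[0.5046 0.2413 0.091 ] 0.019 124.0
[0.494 0.257 0.091] 0.0189 34.1
[0.5096 0.2676 0.091 ] 0.019 -54.2
[0.50721264 0.2544933  0.091     ] [0.50738345 0.254533   0.072     ] [0.50682777 0.25464962 0.072     ]
tool [0.4236 0.2869 0.1989] t 5.2 x-axis yaw -22.96 zaxis [-0.001 -0.001 -1.   ]
[-27.80633454  42.90810136  19.95268472]
tool [0.4236 0.2869 0.1989] t 5.2 x-axis yaw -22.96 zaxis [-0.001 -0.001 -1.   ]
rim off [ 0.05246106 -0.08714893 -1.80013535]
```

View pics/w4h.png

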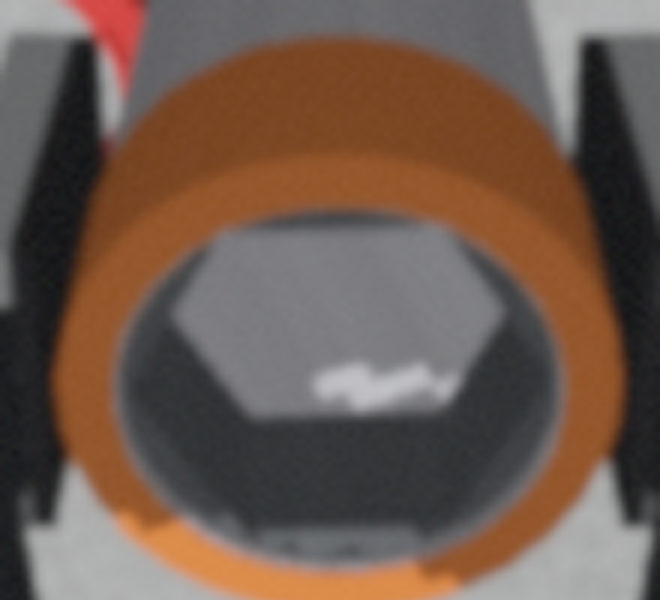

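Call:
{"name": "move_arm", "arguments": {
  "increments": [
    [4.5,-0.1,0,7,3],
    [8.95,-0.2,0,7,3],
    [8.95,-0.2,3,7,3],
    [8.95,-0.2,5.5,7,3],
    [8.95,-0.2,5.5,7,3]
  ]
}}

```text
t: 5.82
tool_pos: [0.5056, 0.2517, 0.1414]
tool_rot: [3.03, -0.816, -0.008]
contact_force: [0.2, 0.1, -3.7]
opening: 0.0379
```

```bash
python3 - <<'E'
from h import *
d=get_image("wrist");im=d["image"][:,:,::-1].copy();cv2.imwrite("pics/w5.png",im)
s=get_image("side")["image"][:,:,::-1]; 
cv2.imwrite("pics/s5.png",cv2.resize(s[190:310,190:330],None,fx=5,fy=5,interpolation=cv2.INTER_CUBIC))
for i in range(4):
  print(rel([.5068,.2547,.13])); get_image("top")
print(sensors.get_obs()["contact_force"],sensors.get_obs()["wrist_torque"],sensors.get_obs()["q"])
E
```

```text
tool [0.5076 0.2531 0.145 ] t 5.92 x-axis yaw -30.09 zaxis [ 0. -0. -1.]
[-0.14848495 -0.10058465  1.497419  ]
tool [0.5081 0.2535 0.1459] t 5.97 x-axis yaw -30.07 zaxis [ 0.002  0.001 -1.   ]
[-0.16971116 -0.03600406  1.59126025]
tool [0.5082 0.2538 0.1463] t 6.03 x-axis yaw -30.05 zaxis [ 0.003  0.001 -1.   ]
[-0.17070312 -0.0044512   1.63249423]
tool [0.5082 0.254  0.1464] t 6.08 x-axis yaw -30.03 zaxis [ 0.003  0.001 -1.   ]
[-0.15677063  0.00940082  1.63785389]
[-0.88364928 -0.00878197 -3.88427058] [ 0.01033693 -0.04089323  0.0123083 ] [ 3.32744370e-01  1.10823017e-03  1.84100698e+00 -4.12655004e-05
  1.29665769e+00  2.42752808e+00]
```

View pics/w5.png

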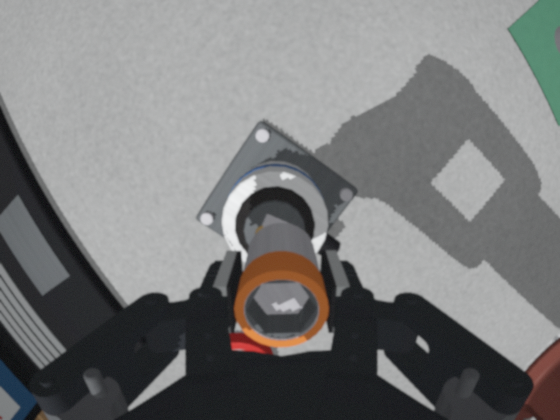

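View pics/s5.png

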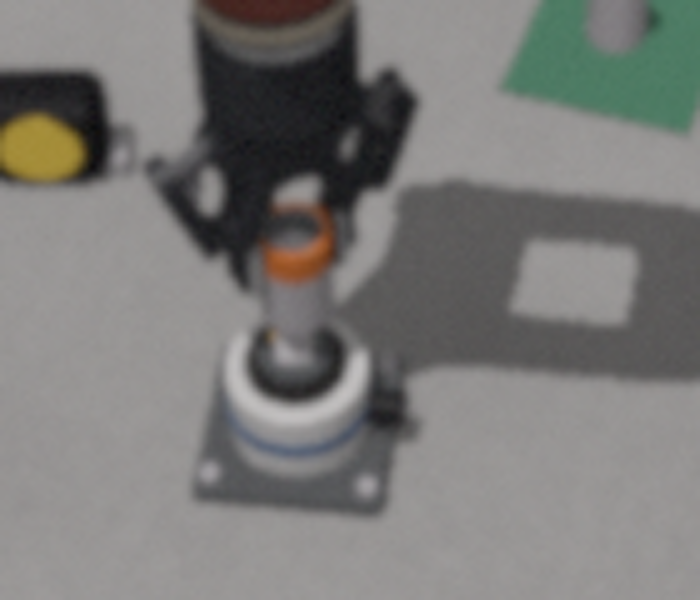

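Call:
{"name": "move_arm", "arguments": {
  "increments": [
    [-0.1,0,0.6,0,3],
    [-0.1,0,1.1,0,3],
    [-0.1,0,1.1,0,3],
    [-0.1,0,1.1,0,3]
  ]
}}

```text
t: 6.62
tool_pos: [0.5062, 0.2544, 0.1334]
tool_rot: [3.034, -0.813, -0.0]
contact_force: [-0.1, 0.4, -3.3]
opening: 0.0379
```

Call:
{"name": "move_arm", "arguments": {
  "increments": [
    [0,0,0.2,0,3],
    [0,0,0.4,0,3],
    [0,0,0.4,0,3],
    [0,0,0.4,0,3]
  ]
}}

```text
t: 7.12
tool_pos: [0.5064, 0.2544, 0.1295]
tool_rot: [-3.034, 0.814, -0.001]
contact_force: [1.1, -0.3, -3.6]
opening: 0.0379
```

Call:
{"name": "move_arm", "arguments": {
  "increments": [
    [0,0,0.1,0,3],
    [0,0,0.2,0,3],
    [0,0,0.2,0,3]
  ]
}}

```text
t: 7.5
tool_pos: [0.5069, 0.2546, 0.1281]
tool_rot: [-3.033, 0.813, -0.002]
contact_force: [2.8, -0.0, -0.6]
opening: 0.038
```

Call:
{"name": "move_arm", "arguments": {
  "increments": [
    [0,0,0.1,0,3],
    [0,0,0.1,0,3],
    [0,0,0.1,0,3]
  ]
}}

```text
t: 7.88
tool_pos: [0.507, 0.2547, 0.1273]
tool_rot: [-3.033, 0.813, -0.003]
contact_force: [2.0, 1.9, 1.5]
opening: 0.038
```

Call:
{"name": "move_arm", "arguments": {
  "increments": [
    [0.0,-0.02,0.05,-2,3],
    [0.0,-0.02,0.05,-4,3],
    [0.0,-0.02,0.05,-4,3]
  ]
}}

```text
t: 8.25
tool_pos: [0.5072, 0.2547, 0.1265]
tool_rot: [-3.06, 0.706, -0.003]
contact_force: [4.8, 0.5, 2.9]
opening: 0.0383
```

```bash
python3 - <<'E'
from h import *
o=sensors.get_obs();print(o["contact_force"],o["wrist_torque"]);rel([0,0,0])
E
```

```text
[4.80414587 0.47796327 2.94737312] [ 0.21290159 -1.00721941 -0.02450876]
tool [0.5072 0.2547 0.1265] t 8.25 x-axis yaw -26.0 zaxis [ 0.002  0.001 -1.   ]
```

Call:
{"name": "move_arm", "arguments": {
  "increments": [
    [0.05,-0.02,0,-2,3],
    [0.05,-0.02,0.0,-4,3],
    [0.05,-0.02,0.0,-6,3],
    [0.05,-0.02,0.0,-6,3]
  ]
}}

```text
t: 8.75
tool_pos: [0.5078, 0.2548, 0.1258]
tool_rot: [-3.092, 0.545, -0.004]
contact_force: [7.1, 3.1, -1.3]
opening: 0.0379
```

Call:
{"name": "move_arm", "arguments": {
  "increments": [
    [0,0,0,-3,3],
    [0,0,0.0,-6,3],
    [0,0,0,-9,3],
    [0,0,0,-9,3]
  ]
}}

```text
t: 9.25
tool_pos: [0.5081, 0.2552, 0.1258]
tool_rot: [-3.124, 0.302, -0.005]
contact_force: [9.3, 3.2, -3.0]
opening: 0.0375
```

```bash
python3 - <<'E'
from h import *
o=sensors.get_obs();print(o["contact_force"],o["wrist_torque"]);rel([0,0,0])
d=get_image("wrist");im=d["image"][:,:,::-1].copy();cv2.imwrite("pics/w6.png",im)
s=get_image("side")["image"][:,:,::-1]; 
cv2.imwrite("pics/s6.png",cv2.resize(s[210:290,215:295],None,fx=7,fy=7,interpolation=cv2.INTER_CUBIC))
o=sensors.get_obs();print(o["contact_force"],o["wrist_torque"]);rel([0,0,0])
E
```

```text
[ 9.32459573  3.21624104 -2.96600502] [ 0.70580954 -1.76147828 -0.4209616 ]
tool [0.5081 0.2552 0.1258] t 9.25 x-axis yaw -11.04 zaxis [ 0.003  0.002 -1.   ]
[ 8.20282105  3.53124238 -2.70622307] [ 0.71847397 -1.77976104 -0.4830581 ]
tool [0.5081 0.2552 0.1258] t 9.35 x-axis yaw -11.06 zaxis [ 0.003  0.002 -1.   ]
```

View pics/w6.png

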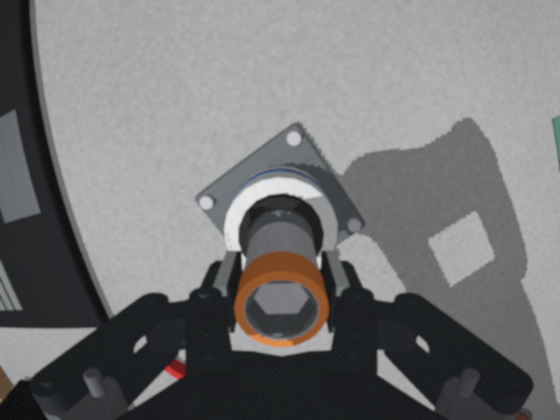

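View pics/s6.png

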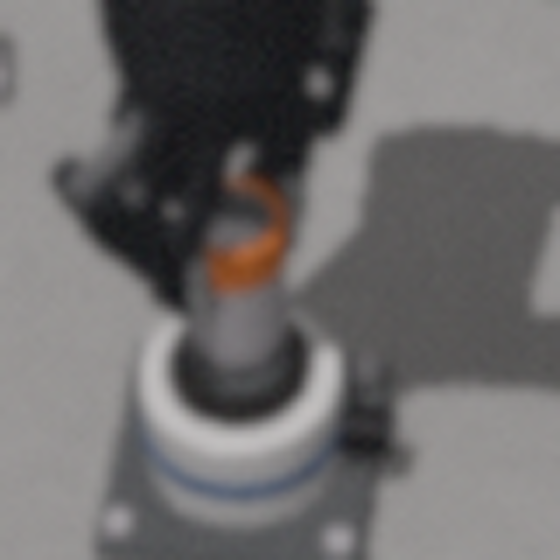

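Call:
{"name": "move_arm", "arguments": {
  "increments": [
    [0,0,0,3,3],
    [0,0,0,5,3],
    [0,0,0,5,3]
  ]
}}

```text
t: 9.72
tool_pos: [0.5079, 0.255, 0.1258]
tool_rot: [-3.109, 0.437, -0.004]
contact_force: [8.8, 3.3, -2.4]
opening: 0.0378
```

```bash
cat > st.py <<'E'
from h import *
o=sensors.get_obs();print(o["contact_force"].round(1),o["wrist_torque"].round(2));rel([0,0,0])
E
python3 st.py
```

```text
[ 8.8  3.3 -2.4] [ 0.63 -1.67 -0.1 ]
tool [0.5079 0.255  0.1258] t 9.72 x-axis yaw -15.99 zaxis [ 0.003  0.002 -1.   ]
```

Call:
{"name": "move_arm", "arguments": {
  "increments": [
    [0.05,-0.03,0,1,3],
    [0.05,-0.03,0,1,3],
    [0.05,-0.03,0,1,3]
  ]
}}

```text
t: 10.1
tool_pos: [0.5081, 0.2551, 0.1257]
tool_rot: [-3.106, 0.463, -0.003]
contact_force: [7.4, 2.5, -2.2]
opening: 0.0377
```

```bash
python3 st.py
```

```text
[ 7.4  2.5 -2.2] [ 0.51 -1.38 -0.1 ]
tool [0.5081 0.2551 0.1257] t 10.1 x-axis yaw -16.97 zaxis [ 0.002  0.001 -1.   ]
```

Call:
{"name": "move_arm", "arguments": {
  "increments": [
    [0.1,-0.05,0,0,3],
    [0.15,-0.08,0,0,3],
    [0.15,-0.08,0,0,3],
    [0.15,-0.08,0,0,3]
  ]
}}

```text
t: 10.6
tool_pos: [0.5087, 0.2551, 0.1256]
tool_rot: [3.107, -0.464, -0.002]
contact_force: [3.0, 1.9, -1.2]
opening: 0.0379
```

```bash
python3 st.py
```

```text
[ 3.   1.9 -1.2] [ 0.44 -0.66 -0.06]
tool [0.5087 0.2551 0.1256] t 10.6 x-axis yaw -17.0 zaxis [-0.001  0.    -1.   ]
```

Call:
{"name": "move_arm", "arguments": {
  "increments": [
    [0.06,-0.06,0.05,0,3],
    [0.06,-0.06,0.1,0,3],
    [0.06,-0.06,0.1,0,3],
    [0.06,-0.06,0.1,0,3]
  ]
}}

```text
t: 11.1
tool_pos: [0.5093, 0.2552, 0.1247]
tool_rot: [3.106, -0.465, -0.003]
contact_force: [-1.7, -0.2, 1.6]
opening: 0.0379
```

```bash
python3 st.py
```

```text
[-1.7 -0.2  1.6] [-0.06  0.29 -0.07]
tool [0.5093 0.2552 0.1247] t 11.1 x-axis yaw -17.01 zaxis [-0.002 -0.001 -1.   ]
```

Call:
{"name": "move_arm", "arguments": {
  "increments": [
    [-0.02,0,0.05,0,3],
    [-0.02,0,0.1,0,3],
    [-0.02,0,0.1,0,3]
  ]
}}

```text
t: 11.48
tool_pos: [0.5094, 0.2552, 0.1239]
tool_rot: [3.106, -0.465, -0.001]
contact_force: [-3.5, -2.5, 2.7]
opening: 0.0376
```

```bash
python3 st.py
```

```text
[-3.5 -2.5  2.7] [-0.31  0.55 -0.1 ]
tool [0.5094 0.2552 0.1239] t 11.47 x-axis yaw -17.02 zaxis [-0.001 -0.001 -1.   ]
```

Call:
{"name": "move_arm", "arguments": {
  "increments": [
    [-0.03,0.03,0.05,0,3],
    [-0.03,0.03,0.1,0,3],
    [-0.03,0.03,0.15,0,3],
    [-0.03,0.03,0.15,0,3]
  ]
}}

```text
t: 11.98
tool_pos: [0.5094, 0.2552, 0.1227]
tool_rot: [3.107, -0.465, 0.0]
contact_force: [-3.0, -1.3, 6.2]
opening: 0.038
```

```bash
python3 st.py
```

```text
[-3.  -1.3  6.2] [-0.34  0.63 -0.06]
tool [0.5094 0.2552 0.1227] t 11.97 x-axis yaw -17.02 zaxis [ 0. -0. -1.]
```

Call:
{"name": "move_arm", "arguments": {
  "increments": [
    [-0.02,0.02,0,2,3],
    [-0.02,0.02,0,4,3],
    [-0.02,0.02,0,4,3]
  ]
}}

```text
t: 12.35
tool_pos: [0.5094, 0.2551, 0.1222]
tool_rot: [-3.088, 0.574, -0.001]
contact_force: [1.1, 0.2, -0.5]
opening: 0.038
```

```bash
python3 st.py
```

```text
[ 1.1  0.2 -0.5] [-0.09 -0.12  0.06]
tool [0.5094 0.2551 0.1222] t 12.35 x-axis yaw -21.04 zaxis [ 0.001  0.    -1.   ]
```

Call:
{"name": "move_arm", "arguments": {
  "increments": [
    [0,0,0.1,1,3],
    [0,0,0.15,1,3],
    [0,0,0.2,1,3],
    [0,0,0.2,1,3]
  ]
}}

```text
t: 12.85
tool_pos: [0.5094, 0.2552, 0.121]
tool_rot: [-3.083, 0.6, -0.001]
contact_force: [-0.5, -0.4, 4.1]
opening: 0.0379
```

```bash
python3 st.py
```

```text
[-0.5 -0.4  4.1] [-0.13 -0.01 -0.01]
tool [0.5094 0.2552 0.121 ] t 12.85 x-axis yaw -22.01 zaxis [ 0.001  0.    -1.   ]
```

Call:
{"name": "move_arm", "arguments": {
  "increments": [
    [0,0,0,1,3],
    [0,0,0,3,3],
    [0,0,0,3,3]
  ]
}}

```text
t: 13.22
tool_pos: [0.5094, 0.2552, 0.1205]
tool_rot: [-3.066, 0.681, -0.001]
contact_force: [1.8, -0.3, 2.4]
opening: 0.038
```

```bash
python3 st.py
```

```text
[ 1.8 -0.3  2.4] [-0.   -0.35 -0.04]
tool [0.5094 0.2552 0.1205] t 13.22 x-axis yaw -25.04 zaxis [ 0.001  0.    -1.   ]
```

Call:
{"name": "move_arm", "arguments": {
  "increments": [
    [0.02,0,0.1,-1,3],
    [0.02,0,0.15,-1,3],
    [0.02,0,0.2,-1,3],
    [0.02,0,0.2,-1,3]
  ]
}}

```text
t: 13.72
tool_pos: [0.5094, 0.2553, 0.119]
tool_rot: [-3.072, 0.653, -0.0]
contact_force: [0.8, 0.9, 5.1]
opening: 0.0381
```

```bash
python3 st.py
```

```text
[0.8 0.9 5.1] [ 0.19 -0.12 -0.05]
tool [0.5094 0.2553 0.119 ] t 13.72 x-axis yaw -24.01 zaxis [ 0.     0.001 -1.   ]
```

Call:
{"name": "move_arm", "arguments": {
  "increments": [
    [0,0,0.1,0,3],
    [0,0,0.15,0,3],
    [0,0,0.2,0,3],
    [0,0,0.2,0,3]
  ]
}}

```text
t: 14.22
tool_pos: [0.5084, 0.2552, 0.1138]
tool_rot: [-3.073, 0.654, 0.002]
contact_force: [5.7, 3.4, -10.8]
opening: 0.0379
```

```bash
python3 st.py; python3 - <<'E'
from h import *
d=get_image("wrist");im=d["image"][:,:,::-1].copy();cv2.imwrite("pics/w7.png",im)
s=get_image("side")["image"][:,:,::-1]; 
cv2.imwrite("pics/s7.png",cv2.resize(s[210:290,215:295],None,fx=7,fy=7,interpolation=cv2.INTER_CUBIC))
E
```

```text
[  5.7   3.4 -10.8] [ 0.75 -1.07 -0.  ]
tool [0.5084 0.2552 0.1138] t 14.22 x-axis yaw -24.02 zaxis [-0.001  0.001 -1.   ]
```

View pics/w7.png

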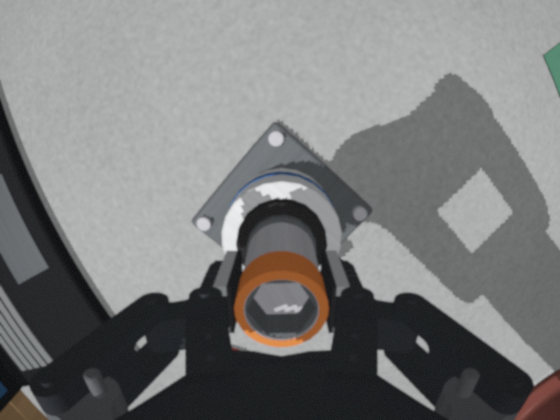

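View pics/s7.png

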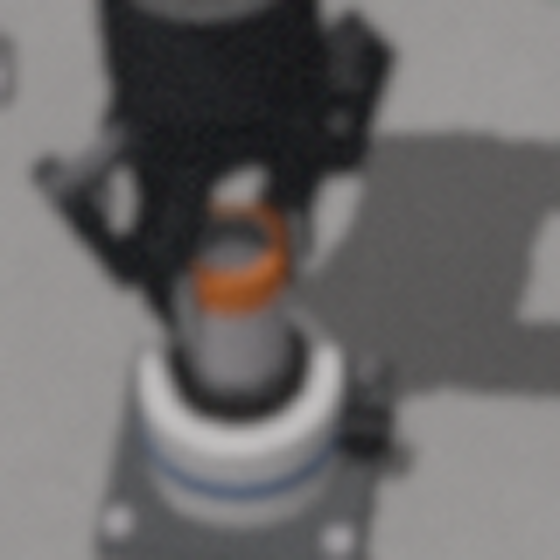

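Call:
{"name": "move_arm", "arguments": {
  "increments": [
    [0.04,-0.05,0.1,0,3],
    [0.04,-0.05,0.15,0,3],
    [0.04,-0.05,0.2,0,3],
    [0.04,-0.05,0.2,0,3]
  ]
}}

```text
t: 14.82
tool_pos: [0.5091, 0.2551, 0.1136]
tool_rot: [3.072, -0.653, -0.002]
contact_force: [3.2, 3.3, -8.7]
opening: 0.0378
```

```bash
python3 st.py
```

```text
[ 3.2  3.3 -8.7] [ 0.39 -0.42 -0.01]
tool [0.5091 0.2551 0.1136] t 14.82 x-axis yaw -24.01 zaxis [-0.002 -0.    -1.   ]
```

Call:
{"name": "move_arm", "arguments": {
  "increments": [
    [0.04,-0.05,0.1,0,3],
    [0.04,-0.05,0.2,0,3],
    [0.04,-0.05,0.3,0,3],
    [0.04,-0.05,0.3,0,3]
  ]
}}

```text
t: 15.32
tool_pos: [0.51, 0.255, 0.1115]
tool_rot: [3.071, -0.653, -0.002]
contact_force: [-4.8, -4.2, -0.2]
opening: 0.0379
```

```bash
python3 st.py
```

```text
[-4.8 -4.2 -0.2] [-0.7  0.8  0. ]
tool [0.51   0.255  0.1115] t 15.32 x-axis yaw -24.01 zaxis [-0.001 -0.002 -1.   ]
```

Call:
{"name": "move_arm", "arguments": {
  "increments": [
    [-0.02,0.04,0.1,0,3],
    [-0.02,0.04,0.2,0,3],
    [-0.02,0.04,0.2,0,3],
    [-0.02,0.04,0.2,0,3]
  ]
}}

```text
t: 15.82
tool_pos: [0.51, 0.255, 0.1105]
tool_rot: [3.072, -0.653, -0.001]
contact_force: [-5.3, -3.5, 3.5]
opening: 0.038
```

```bash
python3 st.py
```

```text
[-5.3 -3.5  3.5] [-0.79  1.08  0.  ]
tool [0.51   0.255  0.1105] t 15.82 x-axis yaw -24.01 zaxis [-0.001 -0.001 -1.   ]
```

Call:
{"name": "move_arm", "arguments": {
  "increments": [
    [-0.04,0.04,0.1,0,3],
    [-0.04,0.04,0.2,0,3],
    [-0.04,0.04,0.2,0,3],
    [-0.04,0.04,0.2,0,3]
  ]
}}

```text
t: 16.32
tool_pos: [0.51, 0.255, 0.1098]
tool_rot: [3.072, -0.653, 0.001]
contact_force: [-7.3, -4.7, 8.6]
opening: 0.0376
```

```bash
python3 st.py
```

```text
[-7.3 -4.7  8.6] [-0.88  1.35 -0.03]
tool [0.51   0.255  0.1098] t 16.32 x-axis yaw -24.0 zaxis [ 0.    -0.001 -1.   ]
```

Call:
{"name": "move_arm", "arguments": {
  "increments": [
    [-0.05,0.08,0.05,0,3],
    [-0.05,0.08,0.1,0,3],
    [-0.05,0.08,0.1,0,3],
    [-0.05,0.08,0.1,0,3]
  ]
}}

```text
t: 16.82
tool_pos: [0.5099, 0.2549, 0.1096]
tool_rot: [-3.072, 0.653, -0.004]
contact_force: [-6.2, -2.9, 10.5]
opening: 0.0375
```

```bash
python3 st.py; python3 - <<'E'
from h import *
d=get_image("wrist");im=d["image"][:,:,::-1].copy();cv2.imwrite("pics/w8.png",im)
s=get_image("side")["image"][:,:,::-1]; 
a=cv2.resize(s[210:290,215:295],None,fx=7,fy=7,interpolation=cv2.INTER_CUBIC)
cv2.imwrite("pics/s8.png",a)
E
```

```text
[-6.2 -2.9 10.5] [-0.78  1.24 -0.02]
tool [0.5099 0.2549 0.1096] t 16.82 x-axis yaw -24.01 zaxis [ 0.002  0.    -1.   ]
```

View pics/s8.png

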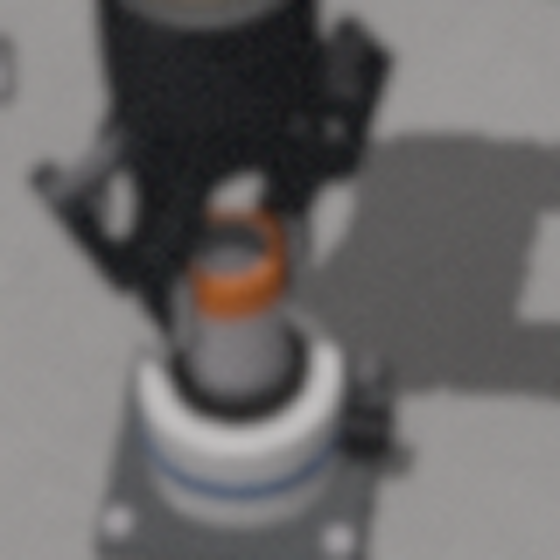

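View pics/w8.png

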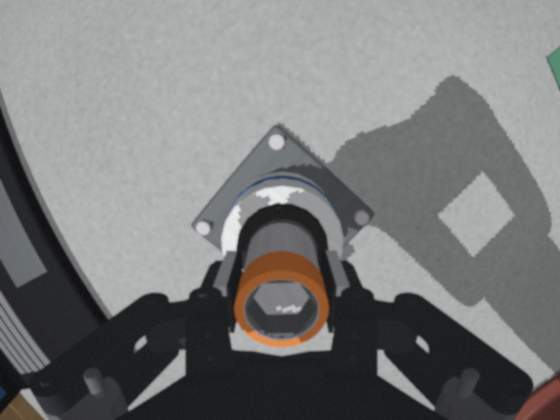

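Call:
{"name": "move_arm", "arguments": {
  "increments": [
    [-0.05,0.03,0,0,3],
    [-0.05,0.03,-0.1,0,3],
    [-0.08,0.05,-0.2,0,3],
    [-0.08,0.05,-0.2,0,3]
  ]
}}

```text
t: 17.42
tool_pos: [0.5095, 0.2549, 0.1102]
tool_rot: [-3.071, 0.653, -0.006]
contact_force: [-0.3, -1.1, 5.6]
opening: 0.0381
```

```bash
python3 st.py
```

```text
[-0.3 -1.1  5.6] [-0.34 -0.04 -0.04]
tool [0.5095 0.2549 0.1102] t 17.43 x-axis yaw -24.02 zaxis [ 0.004  0.001 -1.   ]
```

Call:
{"name": "move_arm", "arguments": {
  "increments": [
    [0,0,-0.1,0,3],
    [0,0,-0.1,0,4],
    [0,0,-0.1,0,5.5],
    [0,0,-0.1,0,7],
    [0,0,-0.1,0,7]
  ]
}}

```text
t: 18.05
tool_pos: [0.5073, 0.2544, 0.1089]
tool_rot: [3.072, -0.653, -0.002]
contact_force: [-0.7, 0.6, 0.2]
opening: 0.0702
```

```bash
python3 st.py; python3 - <<'E'
from h import *
d=get_image("wrist");im=d["image"][:,:,::-1].copy();cv2.imwrite("pics/w9.png",im)
E
```

```text
[-0.7  0.6  0.2] [ 0.01 -0.07  0.01]
tool [0.5073 0.2544 0.1089] t 18.05 x-axis yaw -24.01 zaxis [-0.001 -0.    -1.   ]
```

View pics/w9.png

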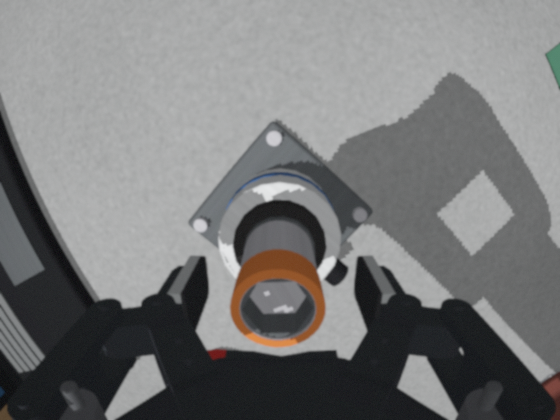

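The socket is free between the open pads, with its rim at about (278,298). I'll retreat straight up, then check the seating height.

Call:
{"name": "move_arm", "arguments": {
  "increments": [
    [0,0,-3,0,7],
    [0,0,-8,0,7],
    [-3,0,-13,0,7],
    [-8,0,-14,0,7],
    [-8,0,-14,0,7]
  ]
}}

```text
t: 18.73
tool_pos: [0.4334, 0.2883, 0.2515]
tool_rot: [-3.071, 0.649, -0.004]
contact_force: [0.6, -0.4, 0.9]
opening: 0.07
```

```bash
python3 st.py; python3 - <<'E'
from h import *
d=get_image("wrist");im=d["image"][:,:,::-1].copy();cv2.imwrite("pics/w10.png",im)
s=get_image("side");t=get_image("top")
u,v=proj(d,[.5072,.2545,.128],True).astype(int);print("w",u,v)
A=cv2.resize(im[v-45:v+45,u-45:u+45],(400,400),interpolation=cv2.INTER_CUBIC)
B=cv2.resize(s["image"][210:290,215:295,::-1],(400,400),interpolation=cv2.INTER_CUBIC)
cv2.imwrite("pics/f10.png",np.hstack([A,B]))
cv2.imwrite("pics/t10.png",t["image"][:,:,::-1])
for z in(.072,.128,.131):
  ang=np.linspace(0,2*np.pi,60);q=np.array([proj(s,[.507+.0185*np.cos(a),.2545+.0185*np.sin(a),z]) for a in ang])
  q=(q+.5-[215,210])*5+[400,0];print(z,"side crop u",q[:,0].min().round(),q[:,0].max().round(),"v",q[:,1].min().round(),q[:,1].max().round())
  q=np.array([proj(d,[.507+.0185*np.cos(a),.2545+.0185*np.sin(a),z],True) for a in ang]);q=(q+.5-[u-45,v-45])*400/90
  print("   wrist u",q[:,0].min().round(),q[:,0].max().round(),"v",q[:,1].min().round(),q[:,1].max().round())
E
```

```text
[ 0.6 -0.4  0.9] [ 0.01 -0.03 -0.01]
tool [0.4334 0.2883 0.2515] t 18.73 x-axis yaw -23.85 zaxis [ 0.003  0.002 -1.   ]
w 283 103
0.072 side crop u 531.0 603.0 v 219.0 275.0
   wrist u 114.0 292.0 v 126.0 301.0
0.128 side crop u 524.0 599.0 v 146.0 203.0
   wrist u 95.0 313.0 v 98.0 312.0
0.131 side crop u 524.0 599.0 v 142.0 199.0
   wrist u 94.0 314.0 v 96.0 313.0
```

View pics/f10.png

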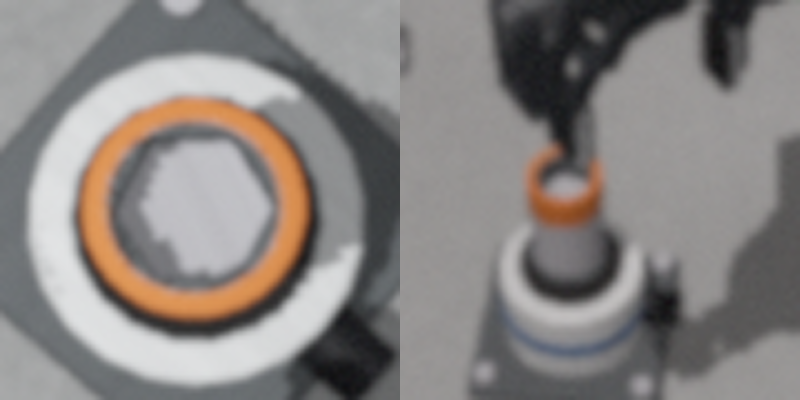

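View pics/t10.png

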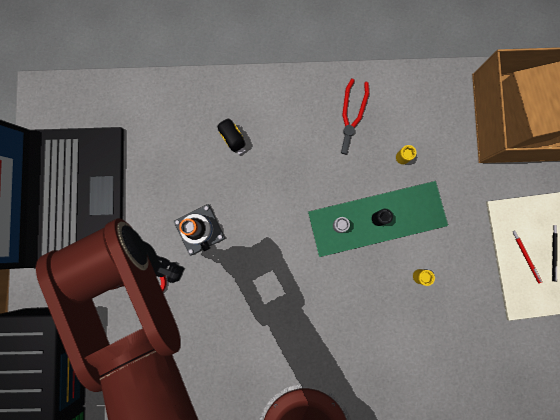

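```bash
python3 -c "
from station import order
print(order.finish_job())"
```

```text
the job is handed in; nothing more can be done
None
```

The orange-banded socket is fitted on the sensor's square drive and released, and I handed the job in at about 19 s.

**What I did:** I gripped the socket, set it over the drive and turned it under about 5–7 N until it dropped over the square. I then pressed it down in small steps. At about 8 mm above the shoulder it snapped downwards and resistance fell, which I take as the ball clicking into the groove. I pressed it on to the shoulder, eased the load, opened the jaws and moved clear.

**Last checks:**
- **Press force:** the highest I read was about 14 N on the sensor, against the 30 N limit. I read it only at the end of each move.
- **Seating:** the last loading and unloading steps moved about 1 mm per 8 N, matching the head's own spring. From the gripper height, the lower rim is about 0 to 1 mm from the shoulder.
- **Pictures:** the side view shows the top rim within about 1 mm of the expected 128 mm. The camera is only good to about 2 mm, so this supports the seating but does not prove it.
- **Surroundings:** in the top view the other sockets, tape measure and pliers look unmoved. The red tape roll is partly hidden by the arm there.

**What did not go cleanly:**
- While searching I turned past the drop-in angle. The twist rose to nearly 0.5 N m, so the drive may have turned a few degrees.
- Sideways forces reached about 10 N until I re-centred the socket.
- In the wrist view the rim measured about 5% larger than predicted, which I put down to blur.

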